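# Sort relays and heat sinks at the counting scale

## Robot

A 6-joint arm with a two-finger parallel gripper is mounted at the origin on the work surface. World frame = base frame: x ahead of the robot, y to its left, z up, the work surface at z = 0. Lengths are in m, angles in rad, forces in N, time in s.
With the tool pointing down it reaches from about 0.35 to 0.775 m from the base axis. Payload 7.3 kg.
Tool frame: the origin (TCP) lies midway between the tips of the shut fingers; the grasp point (between the pads) lies 19 mm behind it (tcp_to_grasp is the distance from the TCP to the grasp point, in m); z points along the fingers, y is the line along which they close (so a half turn about z gives the same grasp; the last joint's range is limited). The gripper opens to 92 mm and grips with 3 to 60 N. Pads are 19 mm wide; open, the fingers measure 130 mm over their backs; the gripper's body (75 mm by 190 mm) begins 47 mm behind the grasp point.
Start: joints at [1.096, 0.342, 1.524, -0, 1.275, -0.146], TCP at [0.17, 0.497, 0.227] pointing down, gripper open.
Joint ranges: [-2.53, 2.53], [-0.77, 2.02], [0.04, 2.7], [-1, 4.14], [0.28, 2.66], [-3.11, 3.11]. Speed limits (rad/s): [2.57, 2.57, 3.14, 3.14, 3.14, 3.14].

## Interface

Orientations are given as [roll, pitch, yaw] about the fixed x, y, z axes, in that order (R = Rz(yaw) Ry(pitch) Rx(roll)).
In Python, from cell import observe, read_camera, calibration, hand_in, tcp_to_grasp gives the robot as it stands.
- The arm moves only by the tool send_rows, never from a script. Its argument "targets" is a list of rows, each a list of 5 numbers: the opening, from 0 (shut) to 1 (fully open), then the shift along the world's x, y, z in m, then the turn about the world's z in rad. A call has 1 to 5 rows; each row shifts and turns the commanded pose from where the row before left it; what a row does not reach is not made up. A row lasts 1/10 s, in which the tool goes at most 50 mm and 8.59 degrees, less where a joint would pass 70% of its speed; a pose out of reach is approached as far as the arm can. A call is refused whole if a number of a shift passes 0.05 or a number of a turn 0.15, either way. A call with a gripper value outside its range is refused whole. The fingers move at their own pace and stop on an object; "grip_force" is the grip in N (left out, the last holds). Time passes only in rows, so rows that do not move let the fingers close. It gives the time, the measured TCP pose, the force, the opening and the grip force at its end, in the units of the state.
- observe(): the state, without advancing time (a new reading comes with each control period).
- read_camera(name): name is "side" or "top" or "wrist"; returns (picture, depth): 480x640x3 uint8, red, green, blue; 480x640 float32, m along the optical axis (not along the pixel's ray), 0 where there is no reading.
- calibration(name): a dict with "intrinsics" (3x3 intrinsics, pixels), "world_to_cam" (4x4, takes a point from world to camera coordinates); the wrist camera has in their place "hand_eye" (4x4, takes a point from camera to tool coordinates, whose origin is the TCP and whose axes are the flange's). Camera axes: x right, y up, looking along -z (the intrinsics and any distortion apply to the point x, -y, -z); pixel columns grow to the right and rows downward; lengths in m; the calibration is good to about 2 mm. A picture is of the moment at which its call begins: read the wrist's pose just before it. calibration takes no time and is no camera call.
- hand_in(): hands the job in; it is judged then, once.
The state is a dict: "time": time; "qpos": joint angles; "qvel": joint speeds; "joint_efforts": joint torques, N m; "tool_pos": TCP position; "tool_rot": TCP orientation; "contact_force": force on the tool from outside, world axes, zero at the start; "torque": the same for the moment, N m; "opening": finger opening in m; "grip_force": force on a finger pad.
Only numpy, scipy, OpenCV 4.12 (cv2) and the standard library are available. Lean on these libraries where they do the work, as an engineer would, in place of code of your own. Each camera call takes 0.05 s, during which the arm holds its last target. There are 200 camera calls.

## Task

Throw the scale's lever into its middle notch (weigh), then set the empty steel dish centred on the scale pan and let go. Sort the loose parts: every relay into the dish on the pan, side by side on its floor and not stacked, and every finned heat sink into the black bin. When all are sorted and the dish still sits centred, throw the lever back into the one-stroke notch (arrest) where it began, and leave the other things on the bench where they are.

Things in the scene. Friction and masses are not known exactly. Their poses are not given: they have to be found in the camera images.
- lever (a joint): arrest lever of the counting scale, in rad: 0 = upright, in the middle notch (two strokes) = weigh; -0.5 = leaning towards the scale's +y (left seen from the robot) in the one-stroke notch = arrest; +0.5 = leaning the other way, in the three-stroke notch (not used here). Stops at -0.6 and 0.6; stiff, it stays where it is left. It turns about the scale's own x axis, 65 mm below lever_grip
- lever_grip (a point): middle of the lever's black barrel grip: 18 mm diameter, 24 mm long along the scale's x axis, with flat ends to pinch from above; 119 mm above the table when upright; x axis = scale's x axis
- scale: grey counting scale fixed to the bench, 250 (its x) by 160 (its y) by 50 mm high, origin at the centre of its underside; the round pan is at its +x end (55 mm from the origin), the lever at its -x end (75 mm from the origin, hinge 54 mm above the table), in front of a low notched steel plate
- pan_top (a point): centre of the top face of the scale's round steel pan, 136 mm across, 65 mm above the table unloaded; the pan sinks up to 10 mm on its spring
- pan: the sprung pan itself (origin 15 mm below its top face)
- dish: oblong open steel weighing dish, loose, starts empty on the mat: outside 60 (its x) by 130 (its y) by 20 mm high, walls and floor 3 mm, origin at the centre of its underside
- bin: low empty black open bin with a white card on its front, fixed on the bench on the other side of the mat from the scale: outside 110 (its x) by 150 (its y) by 40 mm high, walls and floor 4 mm, origin at the centre of its underside
- relay1: dark grey boxy relay with a black base and two brass pads on top, 22 (x) by 28 (y) by 36 mm (z, upright at the start), origin at its middle; may be absent
- relay2: dark grey boxy relay with a black base and two brass pads on top, 22 (x) by 28 (y) by 36 mm (z, upright at the start), origin at its middle; may be absent
- relay3: dark grey boxy relay with a black base and two brass pads on top, 22 (x) by 28 (y) by 36 mm (z, upright at the start), origin at its middle; may be absent
- sink1: bare aluminium finned heat sink, 26 (x) by 34 (y) by 25 mm (z, fins up at the start), origin at its middle; may be absent
- sink2: bare aluminium finned heat sink, 26 (x) by 34 (y) by 25 mm (z, fins up at the start), origin at its middle; may be absent
- sink3: bare aluminium finned heat sink, 26 (x) by 34 (y) by 25 mm (z, fins up at the start), origin at its middle; may be absent
- reel: bystander: solder reel, upright white-flanged spool 48 mm across, 40 high, origin at its underside
- tin: bystander: small round steel tin 44 mm across, 30 high, origin at its underside
- cutters: bystander: side cutters with yellow handles, lying flat, 125 mm long, origin under their middle
- tweezers: bystander: steel tweezers lying flat, 128 mm long, 8 high
- driver: bystander: screwdriver, 170 mm long, lying at the far side
Things that resemble listed ones, but are neither listed nor needed, are in the scene too. What is shaped like the relay1 but brown or green is not meant.

How it is judged:
On the way, in this order (a step that is already met when the one before it is completed fails the run):
1. the lever is thrown into the middle (weigh) notch (value of joint lever between -0.13 and 0.13 rad), for 0.3 s.
2. with the lever at weigh, the dish sits level and centred on the pan, let go (all of step 1 and horizontal distance between dish and pan_top below 0.015 m and contact force between dish and pan above 0.4 N and angle between dish's own z axis and vertical below 0.08 rad and linear speed of dish below 0.03 m/s and contact force between the fingers and dish below 0.05 N), for 0.4 s.
3. with the lever at weigh and the dish still centred on the pan, all relays lie in the dish and all heat sinks in the bin (all of step 1 and horizontal distance between dish and pan_top below 0.015 m and contact force between dish and pan above 0.4 N and angle between dish's own z axis and vertical below 0.08 rad and linear speed of each of dish, relay1, relay2, relay3, sink1, sink2, sink3 below 0.03 m/s and x of relay1 in the frame of dish between -0.024 and 0.024 m and y of relay1 in the frame of dish between -0.058 and 0.058 m and z of relay1 in the frame of dish between 0 and 0.03 m and x of relay2 in the frame of dish between -0.024 and 0.024 m and y of relay2 in the frame of dish between -0.058 and 0.058 m and z of relay2 in the frame of dish between 0 and 0.03 m and x of relay3 in the frame of dish between -0.024 and 0.024 m and y of relay3 in the frame of dish between -0.058 and 0.058 m and z of relay3 in the frame of dish between 0 and 0.03 m and x of sink1 in the frame of bin between -0.046 and 0.046 m and y of sink1 in the frame of bin between -0.066 and 0.066 m and z of sink1 in the frame of bin between 0 and 0.045 m and x of sink2 in the frame of bin between -0.046 and 0.046 m and y of sink2 in the frame of bin between -0.066 and 0.066 m and z of sink2 in the frame of bin between 0 and 0.045 m and x of sink3 in the frame of bin between -0.046 and 0.046 m and y of sink3 in the frame of bin between -0.066 and 0.066 m and z of sink3 in the frame of bin between 0 and 0.045 m), for 0.3 s.
4. the lever is thrown back into the one-stroke (arrest) notch (value of joint lever below -0.37 rad), for 0.2 s.
At the end, for the whole second after the job is handed in: Lever in the arrest notch (below -0.37 rad); dish level on the pan, centre within 15 mm of the pan's; every relay present on the dish floor inside its walls (middle under 30 mm above the dish's underside); every heat sink present inside the bin below its rim; all at rest (value of joint lever below -0.37 rad and horizontal distance between dish and pan_top below 0.015 m and contact force between dish and pan above 0.4 N and angle between dish's own z axis and vertical below 0.08 rad and linear speed of each of dish, relay1, relay2, relay3, sink1, sink2, sink3 below 0.03 m/s and x of relay1 in the frame of dish between -0.024 and 0.024 m and y of relay1 in the frame of dish between -0.058 and 0.058 m and z of relay1 in the frame of dish between 0 and 0.03 m and x of relay2 in the frame of dish between -0.024 and 0.024 m and y of relay2 in the frame of dish between -0.058 and 0.058 m and z of relay2 in the frame of dish between 0 and 0.03 m and x of relay3 in the frame of dish between -0.024 and 0.024 m and y of relay3 in the frame of dish between -0.058 and 0.058 m and z of relay3 in the frame of dish between 0 and 0.03 m and x of sink1 in the frame of bin between -0.046 and 0.046 m and y of sink1 in the frame of bin between -0.066 and 0.066 m and z of sink1 in the frame of bin between 0 and 0.045 m and x of sink2 in the frame of bin between -0.046 and 0.046 m and y of sink2 in the frame of bin between -0.066 and 0.066 m and z of sink2 in the frame of bin between 0 and 0.045 m and x of sink3 in the frame of bin between -0.046 and 0.046 m and y of sink3 in the frame of bin between -0.066 and 0.066 m and z of sink3 in the frame of bin between 0 and 0.045 m); the robot touches nothing.
It fails at once if a bystander is pushed more than 4 cm out of place (distance of any of reel, tin, cutters, tweezers, driver from where it was at the start of the episode above 0.04 m).
Of relay1, relay2, relay3 only 2 to 3 are there at a start; the rules pass over those that are not, and their reading is None.
Of sink1, sink2, sink3 only 2 to 3 are there at a start; the rules pass over those that are not, and their reading is None.
At some moment in a run one of relay1, relay2, relay3, sink1, sink2, sink3 may be knocked a few centimetres aside while the robot is not near it.
Once in a run the grip may slacken for a moment while it holds something.
It also fails if it takes over 210 s, if anything falls off the work surface, if the arm or the gripper's body presses on something with over 40 N, if the wrist force passes 120 N, or if a joint passes its speed limit or range.

## Working session

There is one attempt and no reset: what is moved stays moved. The work goes in short steps, Python scripts to look and compute and a tool call to move; the robot and the scene stay as the last step left them, time stands still between calls to the robot, and variables do not carry over. Pictures are saved under pics/ and viewed, at most 14 in all, crops included, and the job is handed in when it is done.

Besides the shell and the picture viewer there is one more tool, called after ">>>" as name(argument=value, ...) on one line, values as JSON. send_rows: Moves the arm, as the interface text tells. Its arguments: {"type":"object","properties":{"targets":{"type":"array","items":{"type":"array","items":{"type":"number"}}},"grip_force":{"type":"number"}},"required":["targets"]}

```bash
ls; mkdir -p pics; cat > h.py <<'E'
import numpy as np,cv2
from scipy.spatial.transform import Rotation as R
from cell import observe, read_camera, calibration, hand_in, tcp_to_grasp
def pose(name):
    c=calibration(name)
    if name=='wrist':
        s=observe();T=np.eye(4);T[:3,:3]=R.from_euler('xyz',s['tool_rot']).as_matrix() ;T[:3,3]=s['tool_pos']
        return T@np.array(c['hand_eye'])
    return np.linalg.inv(np.array(c['world_to_cam']))
def K(name):
    c=calibration(name);return np.array(c['intrinsics'])
def snap(name,fn):
    C=pose(name);p,d=read_camera(name);cv2.imwrite(f'pics/{fn}.png',p[:,:,::-1]);np.savez(f'pics/{fn}.npz',p=p,d=d,C=C,K=K(name));return p,d
def load(fn): return np.load(f'pics/{fn}.npz')
def ray(f,u,v):
    k=f['K'];d=np.array([(u-k[0,2])/k[0,0],-(v-k[1,2])/k[1,1],-1.]);return f['C'][:3,3],f['C'][:3,:3]@d
def at_z(f,u,v,z):
    o,d=ray(f,u,v);return o+d*(z-o[2])/d[2]
def by_d(f,u,v):
    o,d=ray(f,u,v);return o+d*f['d'][int(v),int(u)]
def cloud(f):
    k=f['K'];v,u=np.mgrid[:480,:640];d=np.stack([(u-k[0,2])/k[0,0],-(v-k[1,2])/k[1,1],-np.ones(u.shape)],-1)*f['d'][...,None]
    return d@f['C'][:3,:3].T+f['C'][:3,3]
def tri(f1,p1,f2,p2):
    o1,d1=ray(f1,*p1);o2,d2=ray(f2,*p2);A=np.stack([d1,-d2],1);t=np.linalg.lstsq(A,o2-o1,rcond=None)[0]
    a,b=o1+d1*t[0],o2+d2*t[1];return (a+b)/2,np.linalg.norm(a-b)
E
python3 - <<'E'
from h import *
s=observe();print(s, tcp_to_grasp)
for n in('top','side','wrist'):
    snap(n,n+'0');c=calibration(n);print({k:np.round(v,3).tolist() if not isinstance(v,str) else v for k,v in c.items()})
E
```

```text
pics
{'time': 0.0, 'qpos': array([ 1.09596101e+00,  3.42720323e-01,  1.52501104e+00, -1.76575020e-06,
        1.27541974e+00, -1.46014694e-01]), 'qvel': array([-4.14901922e-05, -1.39660305e-04, -3.11384597e-04, -1.43679868e-03,
       -1.99292987e-03, -8.80037750e-04]), 'joint_efforts': array([ 1.36803224e-03, -4.31254506e+01, -2.44218206e+01,  7.18939933e-02,
        5.60230238e-02, -1.35536793e-04]), 'tool_pos': array([0.16933331, 0.49650715, 0.22604831]), 'tool_rot': array([-3.14005055e+00, -2.25077573e-04,  2.81277237e+00]), 'contact_force': array([-0.24054638,  0.44703203,  1.01894017]), 'torque': array([ 0.01621314, -0.03960448, -0.02082931]), 'grip_force': 0.0, 'opening': 0.09155108399600012} 0.0188
{'intrinsics': [[448.872, 0.0, 316.865], [0.0, 448.872, 238.878], [0.0, 0.0, 1.0]], 'world_to_cam': [[-0.017, -1.0, -0.014, 0.005], [0.998, -0.018, 0.055, -0.579], [-0.055, -0.013, 0.998, -0.96], [0.0, 0.0, 0.0, 1.0]]}
{'intrinsics': [[564.72, 0.0, 316.045], [0.0, 564.72, 234.392], [0.0, 0.0, 1.0]], 'world_to_cam': [[0.856, -0.517, 0.023, -0.487], [0.302, 0.534, 0.789, -0.27], [-0.42, -0.668, 0.613, -0.844], [0.0, 0.0, 0.0, 1.0]]}
{'intrinsics': [[421.128, 0.0, 324.384], [0.0, 421.128, 237.733], [0.0, 0.0, 1.0]], 'hand_eye': [[0.0, 0.968, 0.25, 0.066], [1.0, -0.0, -0.001, -0.0], [-0.001, 0.25, -0.968, -0.159], [0.0, 0.0, 0.0, 1.0]]}
```

View pics/top0.png

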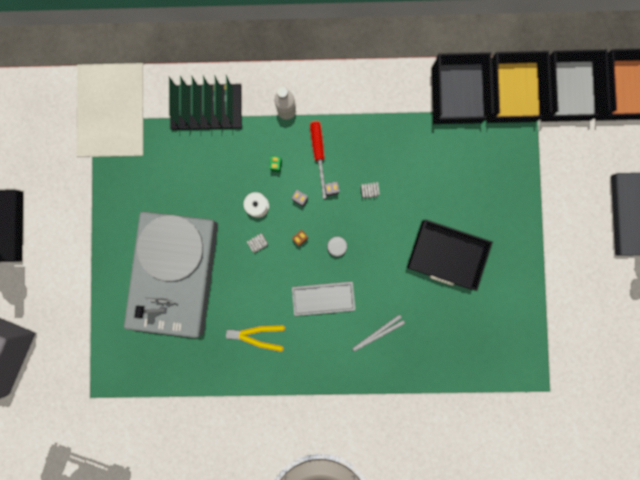

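View pics/side0.png

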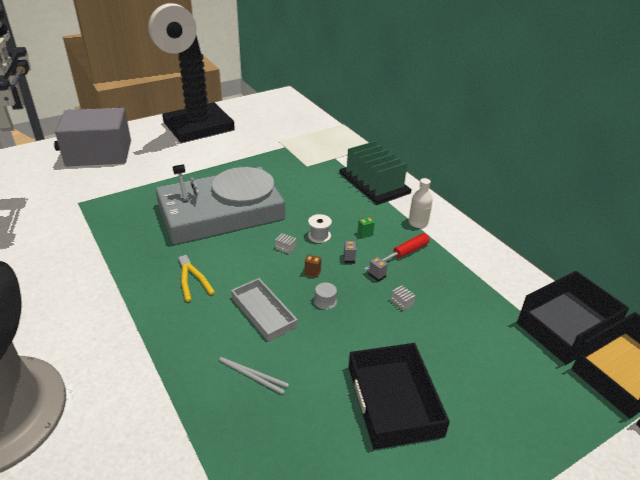

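Top view: the relays (dark grey) are at (300,198) and (332,188), and the sinks at (257,243) and (370,190). Lookalikes are the brown relay at (300,239), the green relay at (276,164), and the round tin at (337,246). The dish is at (323,299), bin (449,255), lever grip (140,312), pan (170,248). The side view agrees: 2 relays and 2 sinks.

```bash
python3 - <<'E'
from h import *
for n in('top0','side0'):
    f=load(n);P=cloud(f);
    print(n,'mat z',np.median(P[340:380,200:220,2]) if n=='top0' else P[330,180])
f=load('top0');P=cloud(f)
def rect(nm,u0,u1,v0,v1,zl,zh,f=f,P=P):
    m=np.zeros((480,640),bool);m[v0:v1,u0:u1]=1
    m&=(P[...,2]>zl)&(P[...,2]<zh)
    q=P[m]
    r=cv2.minAreaRect((q[:,:2]*1000).astype(np.float32))
    print(nm,m.sum(),'c',np.round(r[0],1),'sz',np.round(r[1],1),'ang',round(r[2],1),'z95',np.round(np.percentile(q[:,2],[5,50,95]),3))
rect('relayA',285,316,185,212,.022,.06)
rect('relayB',322,345,178,200,.022,.06)
rect('sinkA',242,272,230,256,.012,.06)
rect('sinkB',357,384,178,204,.012,.06)
rect('brown',288,312,228,250,.02,.06)
rect('green',265,288,150,176,.02,.06)
rect('tin',322,352,232,262,.02,.06)
rect('reel',236,276,188,222,.03,.06)
rect('dish',285,362,278,320,.011,.06)
rect('bin',400,500,215,295,.03,.06)
rect('scale',115,225,205,345,.04,.054)
rect('pan',115,225,205,290,.06,.08)
rect('grip',125,175,295,330,.095,.14)
a=cv2.resize(f['p'][150:260,230:390,::-1],None,fx=5,fy=5,interpolation=cv2.INTER_CUBIC);cv2.imwrite('pics/c1.png',a)
E
```

```text
top0 mat z 0.0013529271261660258
side0 mat z [0.30328324 0.01830688 0.00322971]
relayA 146 c [669.4  31.9] sz [28.2 22.3] ang 58.7 z95 [0.029 0.037 0.04 ]
relayB 147 c [688.2 -38.1] sz [22.7 27.9] ang 10.3 z95 [0.03  0.036 0.039]
sinkA 132 c [573.8 125. ] sz [25.6 34. ] ang 30.4 z95 [0.013 0.025 0.028]
sinkB 151 c [ 684.9 -121.4] sz [26.5 34.1] ang 6.0 z95 [0.014 0.025 0.028]
brown 138 c [582.1  32.2] sz [22.3 27.2] ang 44.0 z95 [0.034 0.037 0.04 ]
green 158 c [744.8  83.5] sz [22.  28.3] ang 83.3 z95 [0.024 0.036 0.039]
tin 267 c [563.1 -47.3] sz [36.5 36.6] ang 88.9 z95 [0.028 0.031 0.034]
reel 394 c [656.3 126.3] sz [45.4 47.5] ang 89.2 z95 [0.038 0.041 0.044]
dish 284 c [451.2 -15.6] sz [ 60.3 130.1] ang 4.3 z95 [0.014 0.021 0.024]
bin 698 c [ 538.6 -286.1] sz [151.3 113.7] ang 70.2 z95 [0.032 0.04  0.044]
scale 5218 c [509.6 307.6] sz [160.3 249.7] ang 82.2 z95 [0.047 0.05  0.053]
pan 3333 c [564.9 300.4] sz [134.8 132.8] ang 89.1 z95 [0.063 0.066 0.068]
grip 163 c [448.3 330.4] sz [25.9 53.8] ang 40.7 z95 [0.096 0.121 0.125]
```

View pics/c1.png

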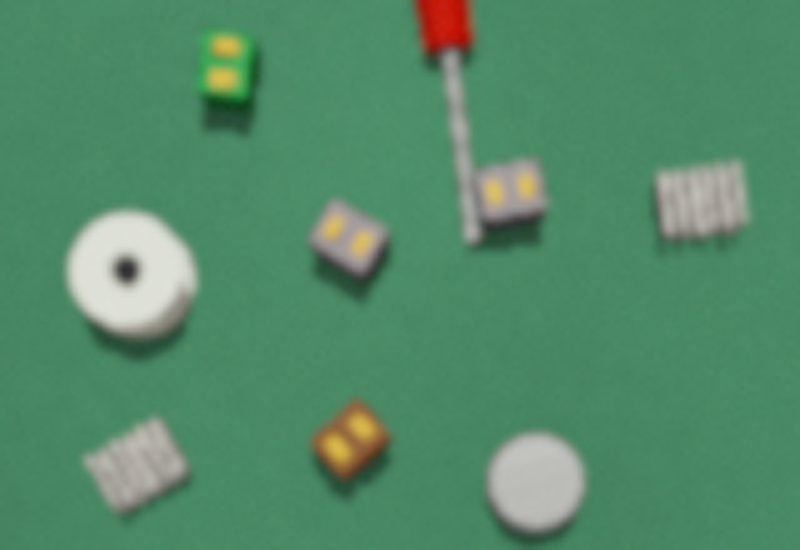

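The crop confirms the choice: grey relays at (348,238) and (510,192), heat sinks at (137,467) and (700,200). The brown one at (350,440) and the green one at (228,65) are decoys. The driver shaft lies close to the second relay's left side. I'll go above the lever first.

>>> send_rows(targets=[[1, 0.027, -0.015, 0, -0.1375], [1, 0.027, -0.015, 0, -0.1375], [1, 0.027, -0.015, 0, -0.1375], [1, 0.027, -0.015, 0, -0.1375], [1, 0.027, -0.015, 0, -0.1375]], grip_force=20)

```text
time: 0.65
tool_pos: [0.3054, 0.4211, 0.2265]
tool_rot: [-3.141, 0.0, 2.12]
contact_force: [0.5, 0.1, 0.1]
opening: 0.0916
grip_force: 0.0
```

>>> send_rows(targets=[[1, 0.027, -0.015, 0, -0.1375], [1, 0.027, -0.015, 0, -0.1375], [1, 0.027, -0.015, 0, -0.1375], [1, 0.027, -0.015, 0, -0.1375], [1, 0.027, -0.015, 0, -0.1375]])

```text
time: 1.15
tool_pos: [0.4404, 0.3461, 0.2265]
tool_rot: [-3.141, 0.0, 1.432]
contact_force: [-0.6, 0.0, 0.6]
opening: 0.092
grip_force: 0.0
```

```bash
python3 - <<'E'
from h import *
s=observe();print(s['time'],s['tool_pos'],s['tool_rot'])
snap('wrist','w1');f=load('w1');P=cloud(f)
t=load('top0');s0=load('side0')
print('grip tri',tri(t,(140,312),s0,(179,169)))
def topz(P,x0,x1,y0,y1,lo):
    # in scale frame
    a=np.radians(-7.8);o=np.array([.5096,.3076]);q=P[...,:2]-o
    X=q[...,0]*np.cos(a)+q[...,1]*np.sin(a);Y=-q[...,0]*np.sin(a)+q[...,1]*np.cos(a)
    m=(X>x0)&(X<x1)&(Y>y0)&(Y<y1)&(P[...,2]>lo)
    return X[m]*1000,Y[m]*1000,P[m][:,2]*1000
for nm,PP in(('top',cloud(t)),('wrist',P)):
    for lo,hi in((55,75),(75,90),(90,105),(105,140)):
        X,Y,Z=topz(PP,-.13,-.02,-.08,.08,.055);m=(Z>lo)&(Z<hi)
        if m.sum():print(nm,lo,hi,m.sum(),'X',np.percentile(X[m],[2,50,98]).round(),'Y',np.percentile(Y[m],[2,50,98]).round(),'Zmax',Z[m].max().round())
E
```

```text
1.15 [0.44042102 0.34606725 0.22646298] [-3.14116185e+00  3.34210507e-04  1.43204799e+00]
grip tri (array([0.43644513, 0.33907963, 0.11882708]), np.float64(0.0016500285125506712))
top 55 75 70 X [-110.  -71.  -29.] Y [-34.   0.  56.] Zmax 75.0
top 75 90 63 X [-78. -53. -51.] Y [-28.   5.  27.] Zmax 90.0
top 90 105 55 X [-78. -53. -50.] Y [-16.  10.  19.] Zmax 104.0
top 105 140 128 X [-85. -74. -63.] Y [16. 22. 32.] Zmax 127.0
wrist 55 75 63 X [-81. -55. -53.] Y [-12.   2.  21.] Zmax 75.0
wrist 75 90 301 X [-57. -55. -52.] Y [-26.   1.  32.] Zmax 90.0
wrist 90 105 201 X [-55. -54. -52.] Y [-16.  -1.  20.] Zmax 98.0
wrist 105 140 993 X [-88. -76. -65.] Y [19. 29. 35.] Zmax 125.0
```

View pics/w1.png

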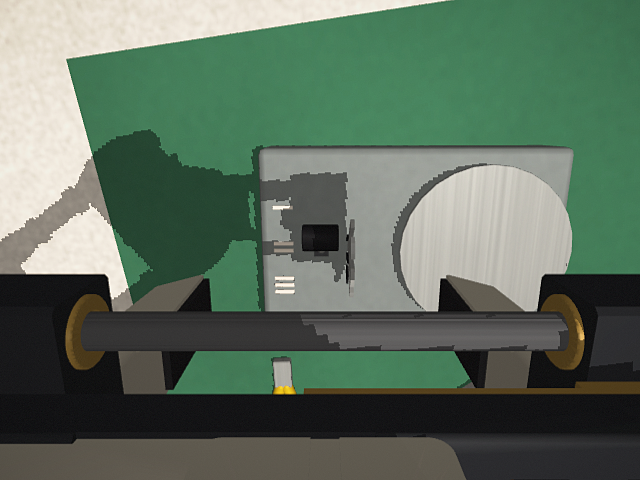

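The wrist view shows the black barrel at (320,238), with the notched plate right of it at (350,255). The plate is about 98 mm high, so I'll pinch the barrel with tips above the plate.

>>> send_rows(targets=[[0.5, -0.002, 0.001, -0.03, 0], [0.5, 0, 0, -0.03, 0], [0.5, 0, 0, -0.03, 0], [0.5, 0, 0, -0.025, 0], [0.5, 0, 0, -0.0115, 0]])

```text
time: 1.7
tool_pos: [0.4361, 0.3472, 0.0977]
tool_rot: [-3.138, 0.003, 1.438]
contact_force: [-0.2, -0.2, 0.4]
opening: 0.0563
grip_force: 0.0
```

>>> send_rows(targets=[[0, 0, 0, 0, 0], [0, 0, 0, 0, 0], [0, 0, 0, 0, 0], [0, 0, 0, 0, 0], [0, 0, 0, 0, 0]], grip_force=25)

```text
time: 2.2
tool_pos: [0.4378, 0.3484, 0.1015]
tool_rot: [3.14, -0.002, 1.438]
contact_force: [-1.6, 1.1, 4.8]
opening: 0.0241
grip_force: 25.0
```

```bash
python3 - <<'E'
from h import *
s=observe();print(s['time'],s['tool_pos'],s['opening'],s['grip_force'],s['contact_force'])
snap('wrist','w2')
E
```

```text
2.2 [0.43778413 0.3484254  0.10147601] 0.024136009202045308 25.00119298696518 [-1.55597762  1.0587777   4.8443648 ]
```

View pics/w2.png

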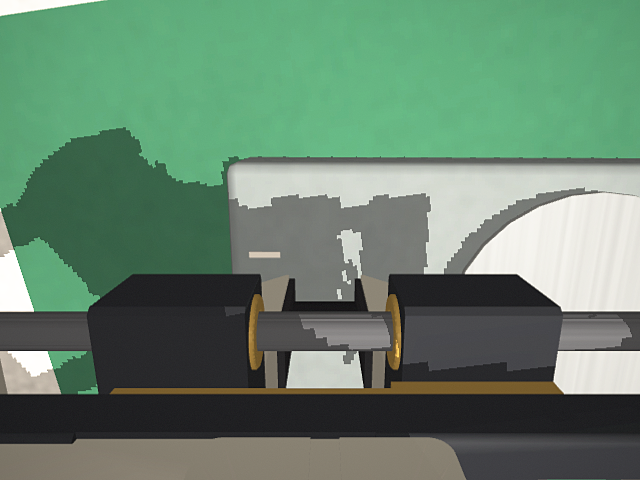

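The opening stops at 24.1 mm, so the barrel is pinched. Now I'll swing it along its arc to upright.

>>> send_rows(targets=[[0, -0.0005, -0.0037, 0.0018, 0], [0, -0.0005, -0.0037, 0.0016, 0], [0, -0.0005, -0.0038, 0.0014, 0], [0, -0.0005, -0.0038, 0.0011, 0], [0, -0.0005, -0.0039, 0.0009, 0]])

```text
time: 2.75
tool_pos: [0.435, 0.3284, 0.1067]
tool_rot: [-3.141, 0.001, 1.438]
contact_force: [2.3, 2.8, -7.7]
opening: 0.0239
grip_force: 25.0
```

>>> send_rows(targets=[[0, -0.0006, -0.004, 0.0006, 0], [0, -0.0006, -0.004, 0.0004, 0], [0, -0.0006, -0.004, 0.0001, 0], [0, 0, 0, 0, 0], [0, 0, 0, 0, 0]])

```text
time: 3.25
tool_pos: [0.4332, 0.3164, 0.1075]
tool_rot: [-3.141, 0.001, 1.438]
contact_force: [4.6, 0.5, -11.3]
opening: 0.0238
grip_force: 25.0
```

>>> send_rows(targets=[[0.5, 0, 0, 0, 0], [0.5, 0, 0, 0, 0], [0.6, 0, 0, 0.03, 0], [0.8, 0, 0, 0.04, 0], [1, 0, 0, 0.04, 0]])

```text
time: 3.75
tool_pos: [0.4326, 0.3167, 0.2199]
tool_rot: [-3.141, 0.001, 1.438]
contact_force: [0.5, 0.1, 0.3]
opening: 0.059
grip_force: 0.0
```

>>> send_rows(targets=[[1, 0.002, -0.033, 0, 0.02], [1, 0.002, -0.033, 0, 0.02], [1, 0.002, -0.033, 0, 0.02], [1, 0.002, -0.033, 0, 0.02], [1, 0.002, -0.033, 0, 0.02]])

```text
time: 4.25
tool_pos: [0.4428, 0.1508, 0.219]
tool_rot: [3.141, 0.0, 1.539]
contact_force: [0.3, -0.5, -0.6]
opening: 0.0915
grip_force: 0.0
```

>>> send_rows(targets=[[1, 0.002, -0.033, 0, 0.02], [1, 0.002, -0.033, 0, 0.02], [1, 0.002, -0.033, 0, 0.02], [1, 0.002, -0.033, 0, 0.02], [1, 0.002, -0.033, 0, 0.02]])

```text
time: 4.75
tool_pos: [0.4529, -0.0142, 0.219]
tool_rot: [3.141, 0.0, 1.639]
contact_force: [0.9, -0.5, 0.0]
opening: 0.092
grip_force: 0.0
```

```bash
cat >> h.py <<'E'
def rect(nm,P,u0,u1,v0,v1,zl,zh,col=None):
    m=np.zeros((480,640),bool);m[v0:v1,u0:u1]=1
    m&=(P[...,2]>zl)&(P[...,2]<zh)
    q=P[m]
    if len(q)<10: print(nm,'none');return
    r=cv2.minAreaRect((q[:,:2]*1000).astype(np.float32))
    print(nm,m.sum(),'c',np.round(r[0],1),'sz',np.round(r[1],1),'ang',round(r[2],1),'z',np.round(np.percentile(q[:,2],[5,50,95]),3))
E
python3 - <<'E'
from h import *
s=observe();print(s['time'],s['tool_pos'],s['tool_rot'])
snap('top','t2');snap('wrist','w3');P=cloud(load('t2'));W=cloud(load('w3'))
rect('grip',P,120,180,290,340,.105,.14)
m=(abs(W[...,0]-.451)<.06)&(abs(W[...,1]+.016)<.1)&(W[...,2]>.012)&(W[...,2]<.03)
vv,uu=np.where(m);rect('dishW',np.where(m[...,None],W,0),0,640,0,480,.012,.03)
t=load('t2')['p'][200:360,100:400,::-1];w=load('w3')['p'][...,::-1]
a=cv2.resize(t,(800,427),interpolation=cv2.INTER_CUBIC);cv2.imwrite('pics/c2.png',a)
E
```

```text
4.75 [ 0.45287648 -0.01424016  0.21895971] [3.14090362e+00 3.64357704e-04 1.63898249e+00]
grip 126 c [434.5 313.2] sz [18.  24.3] ang 82.5 z [0.12  0.127 0.129]
dishW 1876 c [449.8 -14.8] sz [ 60.2 130.3] ang 4.2 z [0.014 0.02  0.022]
```

View pics/c2.png

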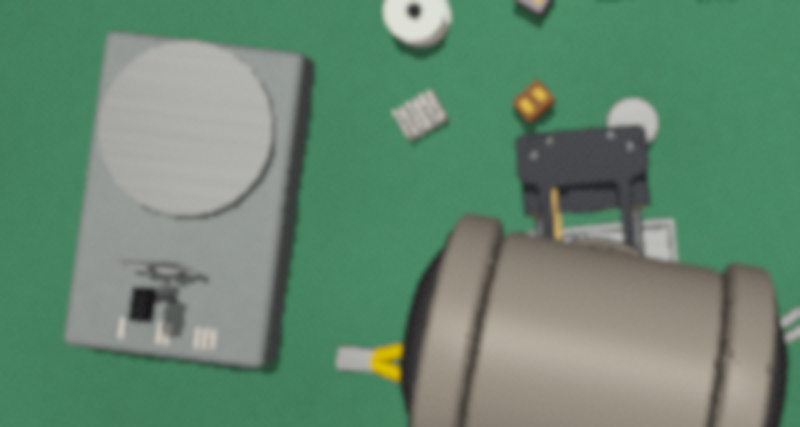

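The lever reads upright (barrel at (142,303) in the crop, grip measured at 434.5,313.2, roughly +0.05 rad). Wrist and top views agree on the dish. Now I'll grasp it across its short side.

>>> send_rows(targets=[[1, -0.002, -0.001, -0.04, 0], [1, 0, 0, -0.045, 0], [1, 0, 0, -0.045, 0], [1, 0, 0, -0.04, 0], [1, 0, 0, -0.02, 0]])

```text
time: 5.35
tool_pos: [0.4494, -0.0129, 0.0258]
tool_rot: [-3.138, -0.001, 1.638]
contact_force: [-0.1, 0.4, 0.1]
opening: 0.0918
grip_force: 0.0
```

>>> send_rows(targets=[[1, 0, 0, -0.015, 0], [1, 0, 0, -0.008, 0], [0, 0, 0, 0, 0], [0, 0, 0, 0, 0], [0, 0, 0, 0, 0]], grip_force=25)

```text
time: 5.85
tool_pos: [0.4519, -0.014, 0.0061]
tool_rot: [3.14, 0.001, 1.638]
contact_force: [-0.6, 0.6, 0.1]
opening: 0.0725
grip_force: 0.0
```

>>> send_rows(targets=[[0, 0, 0, 0, 0], [0, 0, 0, 0, 0], [0, 0, 0, 0, 0], [0, 0, 0, 0.01, 0], [0, 0, 0, 0.02, 0]])

```text
time: 6.35
tool_pos: [0.4502, -0.0139, 0.0349]
tool_rot: [-3.139, -0.001, 1.638]
contact_force: [0.2, 0.2, -0.4]
opening: 0.0595
grip_force: 25.0
```

```bash
python3 - <<'E'
from h import *
s=observe();print(s['time'],s['tool_pos'],s['tool_rot'],s['opening'],s['grip_force'])
E
```

```text
6.35 [ 0.45020644 -0.01387026  0.03494003] [-3.13885452e+00 -7.29354982e-04  1.63767968e+00] 0.059531919622844966 24.999572932720184
```

>>> send_rows(targets=[[0, 0, 0, 0.03, 0], [0, 0, 0, 0.04, 0], [0, 0, 0, 0.045, 0], [0, 0, 0, 0.04, 0], [0, 0.003, 0.01, 0, 0]])

```text
time: 6.85
tool_pos: [0.4569, -0.0049, 0.1958]
tool_rot: [3.131, 0.003, 1.637]
contact_force: [1.1, -1.0, -1.2]
opening: 0.0597
grip_force: 25.0
```

>>> send_rows(targets=[[0, 0.011, 0.03, 0, 0], [0, 0.011, 0.03, 0, 0], [0, 0.011, 0.03, 0, 0], [0, 0.011, 0.03, 0, 0], [0, 0.011, 0.03, 0, 0]])

```text
time: 7.35
tool_pos: [0.5088, 0.1475, 0.1893]
tool_rot: [-3.14, 0.0, 1.638]
contact_force: [1.4, -0.3, -0.7]
opening: 0.0598
grip_force: 25.0
```

>>> send_rows(targets=[[0, 0.011, 0.03, 0, 0], [0, 0.011, 0.03, 0, 0], [0, 0.011, 0.03, 0, 0], [0, 0.011, 0.03, 0, 0], [0, 0.011, 0.03, 0, 0]])

```text
time: 7.85
tool_pos: [0.5638, 0.2974, 0.189]
tool_rot: [-3.14, 0.001, 1.638]
contact_force: [0.5, -0.8, -0.4]
opening: 0.0595
grip_force: 25.0
```

>>> send_rows(targets=[[0, 0.002, 0.0, -0.03, 0], [0, 0, 0, -0.03, 0], [0, 0, 0, -0.01, 0], [0, 0, 0, 0, 0], [0, 0, 0, 0, 0]])

```text
time: 8.35
tool_pos: [0.5667, 0.2961, 0.1211]
tool_rot: [3.14, -0.0, 1.638]
contact_force: [0.6, -0.3, -1.8]
opening: 0.0598
grip_force: 25.0
```

```bash
python3 - <<'E'
from h import *
s=observe();print(s['time'],s['tool_pos'],s['tool_rot'],s['opening'],s['grip_force'])
snap('wrist','w4');W=cloud(load('w4'));snap('side','s4');S=cloud(load('s4'))
t=s['tool_pos']
for nm,Q in(('w',W),('s',S)):
    d=Q-t;m=(np.hypot(d[...,0],d[...,1])<.1)&(Q[...,2]>.105)&(Q[...,2]<.14)
    print(m.sum());q=Q[m];print(np.percentile(q,[1,50,99],axis=0).round(3))
E
```

```text
8.35 [0.56668031 0.29611334 0.12109745] [ 3.14038005e+00 -3.72986969e-04  1.63754028e+00] 0.05977007353352529 24.999475479125977
36854
[[0.532 0.256 0.117]
 [0.566 0.321 0.119]
 [0.601 0.36  0.137]]
1137
[[0.527 0.228 0.117]
 [0.576 0.284 0.124]
 [0.607 0.362 0.139]]
```

View pics/s4.png

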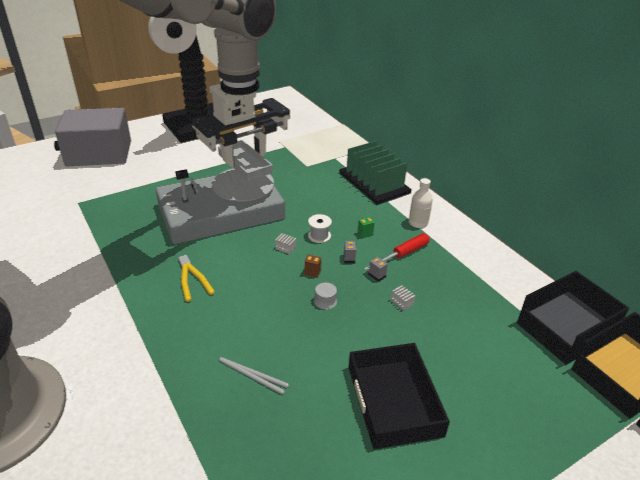

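The side view shows the dish level in the gripper over the pan at (250,160). Now lower it.

>>> send_rows(targets=[[0, -0.002, 0.005, -0.015, 0], [0, 0, 0, -0.015, 0], [0, 0, 0, -0.01, 0], [0, 0, 0, -0.005, 0], [0, 0, 0, -0.002, 0]])

```text
time: 8.95
tool_pos: [0.5644, 0.3009, 0.0733]
tool_rot: [3.141, -0.0, 1.638]
contact_force: [0.3, -0.2, -1.9]
opening: 0.0597
grip_force: 25.0
```

>>> send_rows(targets=[[0, 0, 0, -0.002, 0], [0, 0, 0, -0.001, 0], [0, 0, 0, -0.001, 0], [0, 0, 0, 0, 0], [0, 0, 0, 0, 0]])

```text
time: 9.45
tool_pos: [0.5645, 0.3011, 0.0695]
tool_rot: [3.141, -0.0, 1.638]
contact_force: [0.0, 0.1, -0.4]
opening: 0.0599
grip_force: 25.0
```

>>> send_rows(targets=[[0, 0, 0, -0.001, 0], [0, 0, 0, 0, 0], [0.75, 0, 0, 0, 0], [0.8, 0, 0, 0, 0], [0.8, 0, 0, 0, 0]])

```text
time: 9.95
tool_pos: [0.5642, 0.301, 0.0682]
tool_rot: [-3.142, -0.0, 1.638]
contact_force: [0.5, 0.2, 0.0]
opening: 0.0728
grip_force: 0.0
```

>>> send_rows(targets=[[0.8, 0, 0, 0.01, 0], [0.8, 0, 0, 0.03, 0], [0.8, 0, 0, 0.04, 0], [0.8, 0, 0, 0.035, 0], [0.8, 0, 0, 0, 0]])

```text
time: 10.45
tool_pos: [0.5668, 0.3021, 0.1901]
tool_rot: [3.13, -0.003, 1.638]
contact_force: [0.6, -0.2, 1.1]
opening: 0.0734
grip_force: 0.0
```

```bash
python3 - <<'E'
from h import *
s=observe();print(s['time'],s['tool_pos'],s['tool_rot'],s['opening'])
snap('wrist','w5');W=cloud(load('w5'))
for h in range(60,100,4):
    m=(W[...,2]>h/1e3)&(W[...,2]<=(h+4)/1e3)&(abs(W[...,0]-.5645)<.09)&(abs(W[...,1]-.3)<.1)
    q=W[m];print(h,m.sum(),(np.percentile(q[:,:2],[1,50,99],axis=0)*1000).round().tolist() if len(q) else '')
E
```

```text
10.45 [0.56682504 0.30212673 0.19013214] [ 3.13045397 -0.00349561  1.6379191 ] 0.0734013220699522
60 12044 [[498.0, 249.0], [533.0, 306.0], [628.0, 368.0]]
64 13682 [[525.0, 243.0], [564.0, 307.0], [597.0, 362.0]]
68 220 [[534.0, 244.0], [563.0, 303.0], [595.0, 362.0]]
72 190 [[534.0, 253.0], [541.0, 310.0], [595.0, 361.0]]
76 197 [[534.0, 248.0], [588.0, 311.0], [595.0, 361.0]]
80 2147 [[532.0, 251.0], [559.0, 325.0], [597.0, 366.0]]
84 64 [[531.0, 254.0], [559.0, 338.0], [596.0, 366.0]]
88 0 
92 0 
96 0
```

View pics/w5.png

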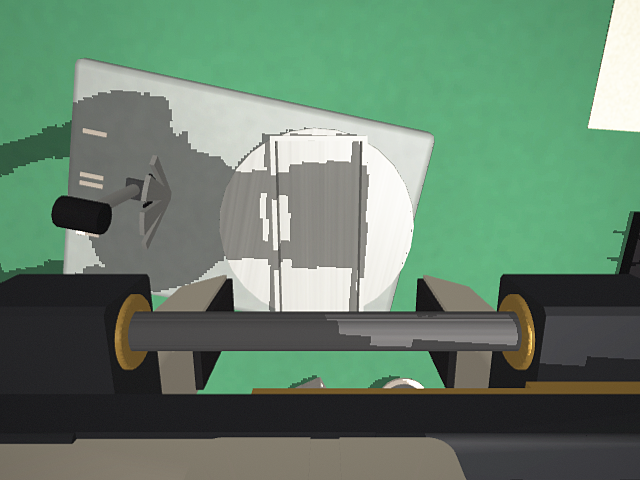

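The dish sits centred (measured centre .5643,.3008), with the lever barrel at (82,216) free. Next is relay A, after checking the lever angle from this same view.

>>> send_rows(targets=[[0.6, 0.0105, -0.027, 0, -0.0613], [0.6, 0.0105, -0.027, 0, -0.0613], [0.6, 0.0105, -0.027, 0, -0.0613], [0.6, 0.0105, -0.027, 0, -0.0613], [0.6, 0.0105, -0.027, 0, -0.0613]])

```text
time: 11.0
tool_pos: [0.6163, 0.1648, 0.1819]
tool_rot: [-3.139, 0.001, 1.329]
contact_force: [0.4, 0.7, 0.9]
opening: 0.0547
grip_force: 0.0
```

>>> send_rows(targets=[[0.6, 0.0105, -0.027, 0, -0.0613], [0.6, 0.0105, -0.027, 0, -0.0613], [0.6, 0.0105, -0.027, 0, -0.0613], [0.6, 0.0105, -0.027, 0, -0.0613], [0.6, 0.0105, -0.027, 0, -0.0613]])

```text
time: 11.5
tool_pos: [0.6688, 0.0299, 0.1818]
tool_rot: [-3.139, 0.001, 1.022]
contact_force: [-1.2, 0.4, 0.4]
opening: 0.0547
grip_force: 0.0
```

```bash
cat >> h.py <<'E'
def near(nm,W,x,y,zl,zh,r=.03):
    m=(np.hypot(W[...,0]-x,W[...,1]-y)<r);rect(nm,np.where(m[...,None],W,0),0,640,0,480,zl,zh)
E
python3 - <<'E'
from h import *
W=cloud(load('w5'));near('lever w5',W,.4345,.315,.105,.14,.04)
s=observe();print(s['time'],s['tool_pos'],s['tool_rot'],s['opening'],s['qpos'])
snap('wrist','w6');W=cloud(load('w6'))
near('relayA',W,.669,.032,.022,.05)
snap('top','t6');T=cloud(load('t6'));near('lever t6',T,.4345,.315,.105,.14,.04);near('dish',T,.5643,.3008,.075,.1,.1)
E
```

```text
lever w5 1818 c [433.7 315. ] sz [17.6 25.2] ang 82.0 z [0.116 0.126 0.129]
11.5 [0.66883153 0.02987849 0.18184347] [-3.13944845e+00  1.14322027e-03  1.02219145e+00] 0.05474351994448943 [-6.97086996e-02  6.46968807e-01  1.14011540e+00 -2.71795893e-05
  1.35693823e+00  4.78903199e-01]
relayA 1174 c [668.3  33.2] sz [27.7 21.6] ang 58.6 z [0.031 0.037 0.038]
lever t6 127 c [434.6 312.5] sz [16.6 24. ] ang 80.7 z [0.118 0.126 0.129]
dish 367 c [566.  299.2] sz [ 60.2 131.6] ang 3.9 z [0.077 0.082 0.086]
```

>>> send_rows(targets=[[0.6, 0, 0.003, -0.04, 0], [0.6, 0, 0, -0.045, 0], [0.6, 0, 0, -0.04, 0], [0.6, 0, 0, -0.03, 0], [0.6, 0, 0, -0.015, 0]])

```text
time: 12.1
tool_pos: [0.6664, 0.035, 0.0091]
tool_rot: [-3.135, 0.003, 1.026]
contact_force: [-1.1, -0.6, -0.4]
opening: 0.0549
grip_force: 0.0
```

>>> send_rows(targets=[[0.6, 0, 0, 0, 0], [0, 0, 0, 0, 0], [0, 0, 0, 0, 0], [0, 0, 0, 0, 0], [0, 0, 0, 0, 0]], grip_force=20)

```text
time: 12.6
tool_pos: [0.6699, 0.034, 0.0145]
tool_rot: [3.14, -0.001, 1.025]
contact_force: [0.3, -0.4, 0.0]
opening: 0.0277
grip_force: 0.0
```

>>> send_rows(targets=[[0, 0, 0, 0.02, 0], [0, 0, 0, 0.03, 0], [0, 0, 0, 0.04, 0], [0, 0, 0, 0.04, 0], [0, 0, 0, 0.04, 0]])

```text
time: 13.1
tool_pos: [0.669, 0.034, 0.1853]
tool_rot: [3.141, -0.0, 1.025]
contact_force: [1.2, -0.1, 0.2]
opening: 0.0216
grip_force: 20.0
```

>>> send_rows(targets=[[0, -0.0107, 0.0295, 0, -0.0956], [0, -0.0107, 0.0295, 0, -0.0956], [0, -0.0107, 0.0295, 0, -0.0956], [0, -0.0107, 0.0295, 0, -0.0956], [0, -0.0107, 0.0295, 0, -0.0956]])

```text
time: 13.6
tool_pos: [0.6152, 0.1826, 0.1837]
tool_rot: [3.141, -0.001, 0.543]
contact_force: [0.5, 0.2, -0.2]
opening: 0.0218
grip_force: 20.0
```

>>> send_rows(targets=[[0, -0.0107, 0.0295, 0, -0.0956], [0, -0.0107, 0.0295, 0, -0.0956], [0, -0.0107, 0.0295, 0, -0.0956], [0, -0.0107, 0.0295, 0, -0.0956], [0, -0.0107, 0.0295, 0, -0.0956]])

```text
time: 14.1
tool_pos: [0.5617, 0.3301, 0.1837]
tool_rot: [-3.141, -0.001, 0.065]
contact_force: [1.1, 0.9, -0.3]
opening: 0.0218
grip_force: 20.0
```

>>> send_rows(targets=[[0, 0, 0, -0.015, 0], [0, 0, 0, 0, 0], [0, 0, 0, 0, 0]])

```text
time: 14.4
tool_pos: [0.5622, 0.3286, 0.1684]
tool_rot: [3.141, 0.0, 0.069]
contact_force: [0.2, -0.2, -0.6]
opening: 0.022
grip_force: 20.0
```

```bash
python3 - <<'E'
from h import *
s=observe();print(s['time'],s['tool_pos'],s['tool_rot'],s['opening'],s['grip_force'],s['contact_force'])
snap('side','s7');f=load('s7');S=cloud(f);snap('wrist','w7')
t=s['tool_pos'];d=S-t
m=(np.hypot(d[...,0],d[...,1])<.035)&(d[...,2]>-.05)&(d[...,2]<.06)
v,u=np.where(m);print(u.min(),u.max(),v.min(),v.max(), d[m][:,2].min())
a=f['p'][100:210,180:320,::-1];b=cv2.resize(a,(700,550),interpolation=cv2.INTER_CUBIC);cv2.imwrite('pics/c7.png',b)
E
```

```text
14.4 [0.56220752 0.32864642 0.168359  ] [3.14119013e+00 3.28866330e-04 6.88522668e-02] 0.021955379891913894 19.989977180957794 [ 0.20563499 -0.23045597 -0.58750113]
223 245 114 149 -0.023082438177321335
```

View pics/c7.png

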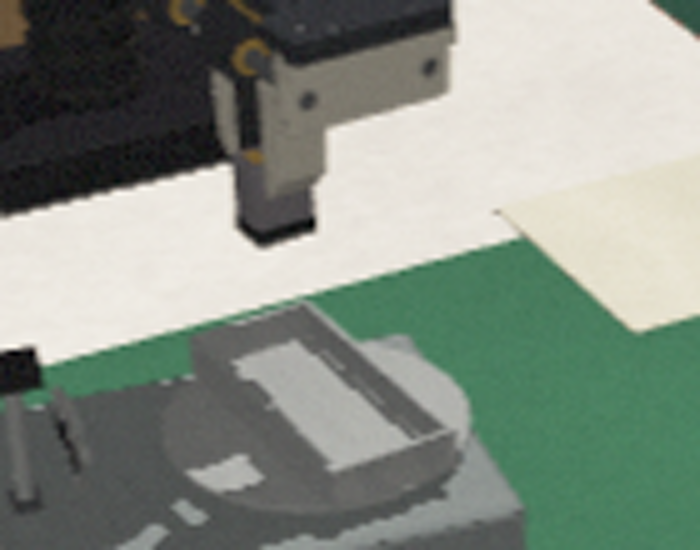

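The relay is held upright, base at (275,235) in the crop, about 22 mm below the TCP. Lowering into the dish.

>>> send_rows(targets=[[0, 0, 0, -0.025, 0], [0, 0, 0, -0.025, 0], [0, 0, 0, -0.015, 0], [0, 0, 0, -0.005, 0], [0, 0, 0, 0, 0]])

```text
time: 15.0
tool_pos: [0.5625, 0.3285, 0.0981]
tool_rot: [3.141, 0.0, 0.068]
contact_force: [0.1, -0.6, 0.3]
opening: 0.0218
grip_force: 20.0
```

>>> send_rows(targets=[[0, 0, 0, -0.003, 0], [0, 0, 0, -0.003, 0], [0, 0, 0, -0.002, 0], [0, 0, 0, 0, 0], [0, 0, 0, 0, 0]])

```text
time: 15.5
tool_pos: [0.5622, 0.3291, 0.0903]
tool_rot: [3.142, -0.0, 0.069]
contact_force: [0.3, 0.1, 0.7]
opening: 0.022
grip_force: 20.0
```

>>> send_rows(targets=[[0, 0, 0, -0.001, 0], [0, 0, 0, -0.001, 0], [0, 0, 0, 0, 0], [0, 0, 0, 0, 0]])

```text
time: 15.9
tool_pos: [0.5622, 0.3291, 0.0882]
tool_rot: [3.142, -0.0, 0.069]
contact_force: [0.5, -1.0, 0.1]
opening: 0.0218
grip_force: 20.0
```

>>> send_rows(targets=[[0, 0, 0, -0.001, 0], [0, 0, 0, -0.001, 0], [0, 0, 0, 0, 0], [0, 0, 0, 0, 0]])

```text
time: 16.3
tool_pos: [0.5623, 0.329, 0.0862]
tool_rot: [3.142, -0.0, 0.069]
contact_force: [-0.3, -0.6, 1.0]
opening: 0.022
grip_force: 20.0
```

>>> send_rows(targets=[[0, 0, 0, -0.001, 0], [0, 0, 0, -0.001, 0], [0, 0, 0, 0, 0], [0, 0, 0, 0, 0]])

```text
time: 16.7
tool_pos: [0.5623, 0.329, 0.0842]
tool_rot: [3.142, -0.0, 0.069]
contact_force: [0.2, -0.0, 1.6]
opening: 0.0219
grip_force: 20.0
```

```bash
python3 - <<'E'
from h import *
s=observe();print(s['time'],s['tool_pos'],s['contact_force'])
snap('side','s8');f=load('s8');S=cloud(f)
near('dish rim',S,.5643,.3008,.072,.092,.075)
a=f['p'][120:220,180:310,::-1];cv2.imwrite('pics/c8.png',cv2.resize(a,(715,550),interpolation=cv2.INTER_CUBIC))
E
```

```text
16.7 [0.56228075 0.32902021 0.08419241] [ 0.24718207 -0.04728202  1.63847003]
dish rim 405 c [564.3 300.6] sz [ 63.2 137.3] ang 3.4 z [0.073 0.077 0.086]
```

View pics/c8.png

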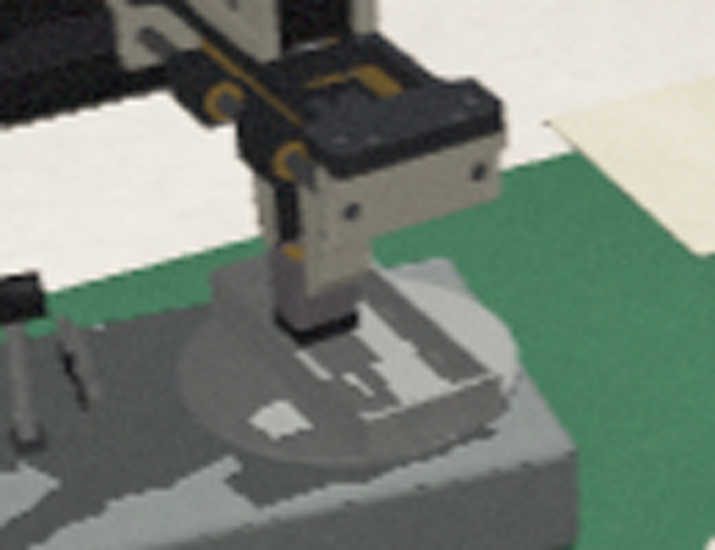

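The relay base rests on the dish floor ((318,325) in the crop), with upward force growing gently. I'll release with a small opening.

>>> send_rows(targets=[[0.32, 0, 0, 0, 0], [0.32, 0, 0, 0, 0], [0.32, 0, 0, 0.01, 0], [0.32, 0, 0, 0.03, 0], [0.5, 0, 0, 0.05, 0]])

```text
time: 17.25
tool_pos: [0.5604, 0.3282, 0.1723]
tool_rot: [3.139, 0.007, 0.069]
contact_force: [1.3, 0.4, -0.5]
opening: 0.0336
grip_force: 0.0
```

>>> send_rows(targets=[[0.6, 0.012, -0.036, 0.015, 0.1], [0.6, 0.012, -0.036, 0, 0.1], [0.6, 0.012, -0.036, 0, 0.1], [0.6, 0.012, -0.036, 0, 0.1], [0.6, 0.012, -0.036, 0, 0.1]])

```text
time: 17.75
tool_pos: [0.6225, 0.1476, 0.1901]
tool_rot: [3.141, -0.001, 0.573]
contact_force: [0.8, -1.0, -0.9]
opening: 0.0553
grip_force: 0.0
```

>>> send_rows(targets=[[0.6, 0.012, -0.036, 0, 0.1], [0.6, 0.012, -0.036, 0, 0.1], [0.6, 0.012, -0.036, 0, 0.1], [0.6, 0.012, -0.036, 0, 0.1], [0.6, 0.012, -0.036, 0, 0.1]])

```text
time: 18.25
tool_pos: [0.6826, -0.0326, 0.1901]
tool_rot: [3.141, -0.0, 1.073]
contact_force: [0.8, -0.6, 0.5]
opening: 0.0552
grip_force: 0.0
```

```bash
python3 - <<'E'
from h import *
s=observe();print(s['time'],s['tool_pos'],s['tool_rot'],s['opening'],s['qpos'][5])
snap('top','t9');T=cloud(load('t9'));near('dish',T,.5643,.3008,.075,.088,.085);near('relayA',T,.5623,.329,.091,.13,.05)
snap('wrist','w9');W=cloud(load('w9'));near('relayB',W,.688,-.038,.024,.05);near('sinkB',T,.685,-.121,.013,.05);near('sinkA',T,.574,.125,.013,.05);near('relB top',T,.688,-.038,.024,.05)
E
```

```text
18.25 [ 0.68255154 -0.03256382  0.19006094] [ 3.14082461e+00 -2.50025517e-04  1.07284195e+00] 0.05519269671390592 0.33825393150022826
dish 387 c [565.9 299.3] sz [ 60.1 131.4] ang 3.9 z [0.076 0.081 0.084]
relayA 171 c [562.8 327.3] sz [26.5 23.5] ang 1.3 z [0.095 0.101 0.103]
relayB 1129 c [687.  -37.3] sz [22.1 28.3] ang 10.4 z [0.032 0.036 0.038]
sinkB 28 c [ 683.3 -107.8] sz [25.6  6.7] ang 6.1 z [0.014 0.024 0.028]
sinkA 16 c [572.7 139.4] sz [13.9  8.2] ang 23.5 z [0.021 0.025 0.028]
relB top none
```

>>> send_rows(targets=[[0.5, 0.001, -0.001, -0.01, 0.1354], [0.5, 0.001, -0.001, -0.01, 0.1354], [0.5, 0.001, -0.001, -0.01, 0.1354], [0.5, 0.001, -0.001, -0.01, 0.1354], [0.5, 0.001, -0.001, -0.01, 0.1354]])

```text
time: 18.85
tool_pos: [0.6871, -0.0352, 0.1394]
tool_rot: [3.141, -0.0, 1.751]
contact_force: [-0.7, -0.1, -0.6]
opening: 0.0459
grip_force: 0.0
```

>>> send_rows(targets=[[0.5, 0, 0, -0.04, 0], [0.5, 0, 0, -0.04, 0], [0.5, 0, 0, -0.03, 0], [0.5, 0, 0, -0.013, 0], [0.5, 0, 0, -0.003, 0]])

```text
time: 19.35
tool_pos: [0.6865, -0.0354, 0.012]
tool_rot: [-3.139, -0.001, 1.746]
contact_force: [-0.4, -0.5, 0.8]
opening: 0.0459
grip_force: 0.0
```

>>> send_rows(targets=[[0.5, 0, 0, 0, 0], [0, 0, 0, 0, 0], [0, 0, 0, 0, 0], [0, 0, 0, 0, 0], [0, 0, 0, 0, 0]])

```text
time: 19.85
tool_pos: [0.6876, -0.0361, 0.0141]
tool_rot: [3.14, 0.0, 1.746]
contact_force: [-0.1, 0.3, 3.2]
opening: 0.0215
grip_force: 20.0
```

>>> send_rows(targets=[[0, 0, 0, 0, 0], [0, 0, 0, 0, 0], [0, 0, 0, 0, 0], [0, 0, 0, 0.01, 0], [0, 0, 0, 0.03, 0]])

```text
time: 20.35
tool_pos: [0.6849, -0.0357, 0.0504]
tool_rot: [-3.135, -0.002, 1.746]
contact_force: [0.1, -0.3, -0.9]
opening: 0.0218
grip_force: 20.0
```

>>> send_rows(targets=[[0, 0, 0, 0.045, 0], [0, 0, 0, 0.045, 0], [0, 0, 0, 0.04, 0], [0, 0, 0, 0, 0]])

```text
time: 20.75
tool_pos: [0.6901, -0.0364, 0.1912]
tool_rot: [3.129, 0.004, 1.746]
contact_force: [1.4, -0.7, -0.3]
opening: 0.0221
grip_force: 20.0
```

>>> send_rows(targets=[[0, -0.0112, 0.0281, 0, 0.1331], [0, -0.0112, 0.0281, 0, 0.1331], [0, -0.0112, 0.0281, 0, 0.1331], [0, -0.0112, 0.0281, 0, 0.1331], [0, -0.0112, 0.0281, 0, 0.1331]])

```text
time: 21.25
tool_pos: [0.6303, 0.1055, 0.1826]
tool_rot: [-3.141, -0.001, 2.417]
contact_force: [0.4, 0.9, -0.3]
opening: 0.0218
grip_force: 20.0
```

>>> send_rows(targets=[[0, -0.0112, 0.0281, 0, 0.1331], [0, -0.0112, 0.0281, 0, 0.1331], [0, -0.0112, 0.0281, 0, 0.1331], [0, -0.0112, 0.0281, 0, 0.1331], [0, -0.0112, 0.0281, 0, 0.1331]])

```text
time: 21.75
tool_pos: [0.5743, 0.246, 0.1827]
tool_rot: [-3.141, -0.001, 3.082]
contact_force: [0.3, -0.1, 0.7]
opening: 0.0215
grip_force: 20.0
```

>>> send_rows(targets=[[0, -0.0112, 0.0281, 0, 0.1331], [0, 0, 0, -0.02, 0], [0, 0, 0, 0, 0], [0, 0, 0, 0, 0]])

```text
time: 22.15
tool_pos: [0.5637, 0.2727, 0.1627]
tool_rot: [-3.141, -0.002, -3.074]
contact_force: [0.4, 0.1, -0.6]
opening: 0.0218
grip_force: 20.0
```

```bash
python3 - <<'E'
from h import *
s=observe();print(s['time'],s['tool_pos'],s['tool_rot'],s['opening'],s['grip_force'])
snap('side','s10');f=load('s10');S=cloud(f)
t=s['tool_pos'];d=S-t
m=(np.hypot(d[...,0],d[...,1])<.035)&(d[...,2]>-.06)&(d[...,2]<.06)
print(np.percentile(d[m],[0,1,50],axis=0).round(3))
near('relayA',S,.5623,.329,.085,.12,.03)
W=snap('wrist','w10');W=cloud(load('w10'));near('relayA w',W,.5623,.329,.088,.12,.03)
E
```

```text
22.15 [0.56371135 0.27270625 0.16272152] [-3.14106487e+00 -1.58237404e-03 -3.07382194e+00] 0.02177374624289284 19.999532997608185
[[-0.015 -0.032 -0.013]
 [-0.014 -0.031 -0.012]
 [-0.009 -0.009  0.021]]
relayA 164 c [562.5 328.7] sz [33.5 28.9] ang 8.2 z [0.087 0.098 0.103]
relayA w 2032 c [561.  328.6] sz [27.6 22.4] ang 4.6 z [0.092 0.101 0.102]
```

>>> send_rows(targets=[[0, 0.001, 0, -0.025, 0], [0, 0, 0, -0.025, 0], [0, 0, 0, -0.018, 0], [0, 0, 0, -0.008, 0], [0, 0, 0, -0.002, 0]])

```text
time: 22.75
tool_pos: [0.5652, 0.2726, 0.0849]
tool_rot: [-3.141, -0.001, -3.074]
contact_force: [0.7, -0.9, -0.3]
opening: 0.0219
grip_force: 20.0
```

>>> send_rows(targets=[[0, 0, 0, -0.002, 0], [0, 0, 0, -0.002, 0], [0, 0, 0, -0.001, 0], [0, 0, 0, -0.001, 0], [0, 0, 0, 0, 0]])

```text
time: 23.25
tool_pos: [0.565, 0.2732, 0.0793]
tool_rot: [3.141, 0.0, -3.073]
contact_force: [0.7, -0.2, -0.4]
opening: 0.0222
grip_force: 20.0
```

>>> send_rows(targets=[[0, 0, 0, 0, 0], [0, 0, 0, -0.001, 0], [0, 0, 0, 0, 0], [0, 0, 0, 0, 0]])

```text
time: 23.65
tool_pos: [0.565, 0.2731, 0.0781]
tool_rot: [3.142, -0.0, -3.073]
contact_force: [0.0, -0.0, -0.5]
opening: 0.0221
grip_force: 20.0
```

>>> send_rows(targets=[[0, 0, 0, -0.001, 0], [0, 0, 0, -0.001, 0], [0, 0, 0, 0, 0], [0, 0, 0, 0, 0]])

```text
time: 24.05
tool_pos: [0.565, 0.2731, 0.0762]
tool_rot: [3.141, 0.0, -3.073]
contact_force: [0.3, 1.0, -0.5]
opening: 0.022
grip_force: 20.0
```

>>> send_rows(targets=[[0, 0, 0, -0.001, 0], [0, 0, 0, 0, 0], [0, 0, 0, 0, 0], [0, 0, 0, 0, 0]])

```text
time: 24.45
tool_pos: [0.5651, 0.2731, 0.0752]
tool_rot: [3.141, 0.0, -3.073]
contact_force: [0.3, -0.3, 0.8]
opening: 0.022
grip_force: 20.0
```

>>> send_rows(targets=[[0, 0, 0, -0.001, 0], [0.28, 0, 0, 0, 0], [0.28, 0, 0, 0, 0], [0.28, 0, 0, 0, 0], [0.28, 0, 0, 0.02, 0]])

```text
time: 24.95
tool_pos: [0.5633, 0.2725, 0.0916]
tool_rot: [-3.14, -0.006, -3.073]
contact_force: [-1.0, 0.9, -0.4]
opening: 0.0259
grip_force: 0.0
```

>>> send_rows(targets=[[0.28, 0, 0, 0.04, 0], [0.5, 0, 0, 0.04, 0], [0.6, 0, -0.013, 0.01, -0.1231], [0.6, 0.001, -0.0165, 0, -0.1231], [0.6, 0.001, -0.0165, 0, -0.1231]])

```text
time: 25.45
tool_pos: [0.5671, 0.2268, 0.1849]
tool_rot: [3.141, 0.001, 2.836]
contact_force: [-0.1, 0.5, 0.6]
opening: 0.0525
grip_force: 0.0
```

>>> send_rows(targets=[[0.6, 0.001, -0.0165, 0, -0.1231], [0.6, 0.001, -0.0165, 0, -0.1231], [0.6, 0.001, -0.0165, 0, -0.1231], [0.6, 0.001, -0.0165, 0, -0.1231], [0.6, 0.001, -0.0165, 0, -0.1231]])

```text
time: 25.95
tool_pos: [0.572, 0.1439, 0.1841]
tool_rot: [3.142, -0.0, 2.22]
contact_force: [-0.0, -0.9, 0.3]
opening: 0.0548
grip_force: 0.0
```

>>> send_rows(targets=[[0.6, 0.001, -0.0165, 0, -0.1231], [0.6, 0, 0, 0, 0]])

```text
time: 26.15
tool_pos: [0.5732, 0.1265, 0.1842]
tool_rot: [-3.141, 0.0, 2.099]
contact_force: [0.3, 1.0, 0.5]
opening: 0.0549
grip_force: 0.0
```

```bash
python3 - <<'E'
from h import *
s=observe();print(s['time'],s['tool_pos'],s['tool_rot'],s['opening'],s['qpos'][5])
snap('top','t11');snap('wrist','w11');snap('side','s11');T=cloud(load('t11'));W=cloud(load('w11'));S=cloud(load('s11'))
near('sinkA w',W,.574,.125,.013,.04,.04)
for n,Q in(('T',T),('W',W),('S',S)):
  near(n+' relA',Q,.5623,.329,.088,.13,.028);near(n+' relB',Q,.5662,.273,.088,.13,.026);
near('dish T',T,.5643,.3008,.072,.084,.085)
near('sinkB',S,.685,-.121,.013,.05);near('sinkA s',S,.574,.125,.013,.04,.04)
E
```

```text
26.15 [0.57317989 0.1264571  0.1841789 ] [-3.14144371e+00  4.40049018e-04  2.09875676e+00] 0.054851925305314575 -0.44093605010026393
sinkA w 1297 c [572.5 126.4] sz [26.  34.6] ang 30.0 z [0.014 0.025 0.026]
T relA none
T relB none
W relA none
W relB 1966 c [566.8 272.6] sz [28.6 21.8] ang 4.5 z [0.091 0.099 0.101]
S relA 138 c [560.4 327.7] sz [27.9 25.8] ang 5.2 z [0.089 0.099 0.102]
S relB 143 c [565.7 271.4] sz [26.5 29. ] ang 90.0 z [0.089 0.099 0.102]
dish T none
sinkB 288 c [ 682.7 -119.5] sz [30.7 38. ] ang 5.3 z [0.015 0.024 0.028]
sinkA s 225 c [571.9 125.8] sz [30.  35.9] ang 32.4 z [0.014 0.024 0.028]
```

>>> send_rows(targets=[[0.6, 0, 0, -0.045, 0], [0.6, 0, 0, -0.045, 0], [0.6, 0, 0, -0.045, 0], [0.6, 0, 0, -0.028, 0], [0.6, 0, 0, -0.012, 0]])

```text
time: 26.8
tool_pos: [0.571, 0.1289, 0.006]
tool_rot: [-3.137, -0.002, 2.105]
contact_force: [-0.8, 0.6, -0.2]
opening: 0.0553
grip_force: 0.0
```

>>> send_rows(targets=[[0.6, 0, 0, -0.003, 0], [0, 0, 0, 0, 0], [0, 0, 0, 0, 0], [0, 0, 0, 0, 0], [0, 0, 0, 0, 0]])

```text
time: 27.3
tool_pos: [0.5736, 0.1281, 0.0073]
tool_rot: [3.14, 0.001, 2.102]
contact_force: [-0.3, -0.3, 1.0]
opening: 0.0278
grip_force: 0.2
```

>>> send_rows(targets=[[0, 0, 0, 0, 0], [0, 0, 0, 0, 0], [0, 0, 0, 0, 0], [0, 0, 0, 0.01, 0], [0, 0, 0, 0.03, 0]])

```text
time: 27.8
tool_pos: [0.5709, 0.1278, 0.0444]
tool_rot: [-3.136, -0.003, 2.102]
contact_force: [0.2, 1.2, 0.3]
opening: 0.026
grip_force: 20.0
```

>>> send_rows(targets=[[0, 0, 0, 0.045, 0], [0, 0, 0, 0.045, 0], [0, 0, 0, 0, 0], [0, 0, 0, 0, 0]])

```text
time: 28.2
tool_pos: [0.5734, 0.1281, 0.1376]
tool_rot: [3.139, 0.001, 2.102]
contact_force: [-0.7, -0.2, -1.7]
opening: 0.026
grip_force: 20.0
```

>>> send_rows(targets=[[0, -0.0036, -0.037, 0, -0.073], [0, -0.0036, -0.037, 0, -0.073], [0, -0.0036, -0.037, 0, -0.073], [0, -0.0036, -0.037, 0, -0.073], [0, -0.0036, -0.037, 0, -0.073]])

```text
time: 28.7
tool_pos: [0.5535, -0.058, 0.1343]
tool_rot: [-3.138, -0.001, 1.734]
contact_force: [0.4, 0.1, 0.4]
opening: 0.0255
grip_force: 20.0
```

>>> send_rows(targets=[[0, -0.0036, -0.037, 0, -0.073], [0, -0.0036, -0.037, 0, -0.073], [0, -0.0036, -0.037, 0, -0.073], [0, -0.0036, -0.037, 0, -0.073], [0, -0.0036, -0.037, 0, -0.073]])

```text
time: 29.2
tool_pos: [0.5356, -0.2428, 0.1342]
tool_rot: [-3.138, -0.001, 1.369]
contact_force: [0.3, 0.3, -0.5]
opening: 0.026
grip_force: 20.0
```

>>> send_rows(targets=[[0, -0.0036, -0.037, 0, -0.073], [0, -0.0036, -0.037, 0, -0.073], [0, 0, 0, 0, 0], [0, 0, 0, 0, 0]])

```text
time: 29.6
tool_pos: [0.5286, -0.3159, 0.1342]
tool_rot: [-3.138, -0.001, 1.225]
contact_force: [0.6, -0.4, 0.3]
opening: 0.0257
grip_force: 20.0
```

```bash
python3 - <<'E'
from h import *
s=observe();print(s['time'],s['tool_pos'],s['tool_rot'],s['opening'],s['grip_force'])
snap('wrist','w12');snap('side','s12');W=cloud(load('w12'));S=cloud(load('s12'))
near('bin w',W,.540,-.286,.03,.05,.12)
near('bin s',S,.540,-.286,.03,.05,.12)
d=S-s['tool_pos'];m=(np.hypot(d[...,0],d[...,1])<.03)&(d[...,2]>-.06)&(d[...,2]<.06)
print(np.percentile(d[m],[0,1,50],axis=0).round(3))
T=cloud(load('t11'));near('bin top',T,.54,-.286,.03,.05,.12)
E
```

```text
29.6 [ 0.52863801 -0.31586812  0.13415396] [-3.13810130e+00 -1.49788196e-03  1.22475592e+00] 0.025685556377761997 19.999637603759766
bin w 6494 c [ 540.4 -276.3] sz [131.1 114. ] ang 70.1 z [0.032 0.04  0.042]
bin s 1427 c [ 537.1 -284.1] sz [153.3 114.5] ang 70.2 z [0.031 0.039 0.043]
[[-0.03  -0.02  -0.006]
 [-0.029 -0.019 -0.004]
 [ 0.002 -0.01   0.019]]
bin top 709 c [ 538.5 -286.4] sz [152.2 113.7] ang 70.2 z [0.032 0.04  0.043]
```

View pics/s12.png

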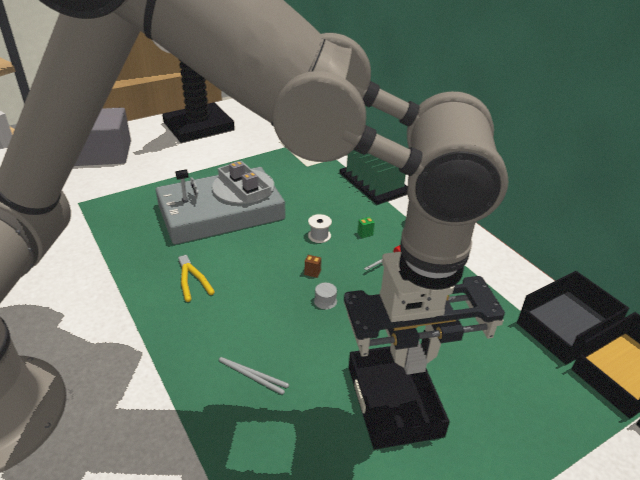

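The side view shows the sink held over the bin's far end (410,360), and both relays side by side in the dish (245,178). Lowering.

>>> send_rows(targets=[[0, 0.001, 0, -0.035, 0], [0, 0, 0, -0.035, 0], [0, 0, 0, -0.03, 0], [0, 0, 0, -0.015, 0], [0, 0, 0, -0.004, 0]])

```text
time: 30.2
tool_pos: [0.5302, -0.3142, 0.0154]
tool_rot: [-3.138, -0.001, 1.228]
contact_force: [-0.7, -0.3, -0.7]
opening: 0.0254
grip_force: 20.0
```

>>> send_rows(targets=[[0, 0, 0, -0.002, 0], [0, 0, 0, 0, 0], [0.5, 0, 0, 0, 0], [0.5, 0, 0, 0, 0], [0.5, 0, 0, 0.01, 0]])

```text
time: 30.7
tool_pos: [0.5303, -0.3156, 0.025]
tool_rot: [-3.14, -0.0, 1.226]
contact_force: [-0.7, 0.5, -0.1]
opening: 0.0438
grip_force: 0.0
```

>>> send_rows(targets=[[0.5, 0, 0, 0.04, 0], [0.5, 0, 0, 0.045, 0], [0.5, 0, 0, 0.045, 0], [0.5, 0.015, 0.02, 0.03, 0.045], [0.5, 0.022, 0.03, 0, 0.045]])

```text
time: 31.2
tool_pos: [0.5696, -0.2684, 0.1924]
tool_rot: [3.13, 0.004, 1.314]
contact_force: [1.9, -0.4, -0.3]
opening: 0.046
grip_force: 0.0
```

>>> send_rows(targets=[[0.6, 0.025, 0.03, 0, 0.045], [0.6, 0.025, 0.03, 0, 0.045], [0.6, 0.025, 0.03, 0, 0.045], [0.6, 0.022, 0.028, 0, 0.045], [0.6, 0.022, 0.028, 0, 0.045]])

```text
time: 31.7
tool_pos: [0.6876, -0.1186, 0.1865]
tool_rot: [3.14, 0.0, 1.543]
contact_force: [0.2, -0.0, 0.5]
opening: 0.0549
grip_force: 0.0
```

```bash
python3 - <<'E'
from h import *
s=observe();print(s['time'],s['tool_pos'],s['tool_rot'],s['opening'],s['qpos'][5])
snap('wrist','w13');snap('side','s13');W=cloud(load('w13'));S=cloud(load('s13'));
near('sinkB w',W,.684,-.121,.013,.04,.04);near('sinkB s',S,.684,-.121,.013,.04,.04)
snap('top','t13');T=cloud(load('t13'));near('sinkA top',T,.530,-.315,.015,.036,.03);near('sinkA s',S,.530,-.315,.015,.036,.03)
E
```

```text
31.7 [ 0.68762225 -0.11856486  0.18646594] [3.14031954e+00 3.10611482e-04 1.54294931e+00] 0.05493488245864378 -0.25262407330840475
sinkB w 1260 c [ 683.7 -120.5] sz [26.  34.6] ang 6.4 z [0.014 0.025 0.026]
sinkB s 289 c [ 682.9 -120.5] sz [30.2 36.2] ang 4.7 z [0.014 0.024 0.028]
sinkA top 223 c [ 533.8 -317.4] sz [35.2 25.7] ang 69.0 z [0.017 0.027 0.032]
sinkA s 493 c [ 531.6 -316.4] sz [36.8 27. ] ang 71.2 z [0.017 0.028 0.032]
```

>>> send_rows(targets=[[0.6, -0.0035, -0.002, -0.03, 0.136], [0.6, 0, 0, -0.045, 0], [0.6, 0, 0, -0.045, 0], [0.6, 0, 0, -0.04, 0], [0.6, 0, 0, -0.015, 0]])

```text
time: 32.35
tool_pos: [0.6801, -0.1226, 0.0063]
tool_rot: [-3.135, -0.002, 1.675]
contact_force: [-0.1, 0.5, -0.4]
opening: 0.0551
grip_force: 0.0
```

>>> send_rows(targets=[[0.6, 0, 0, -0.0045, 0], [0, 0, 0, 0, 0], [0, 0, 0, 0, 0], [0, 0, 0, 0, 0], [0, 0, 0, 0, 0]])

```text
time: 32.85
tool_pos: [0.6841, -0.1221, 0.0073]
tool_rot: [3.139, 0.001, 1.677]
contact_force: [0.1, -0.6, 0.1]
opening: 0.0274
grip_force: 0.0
```

>>> send_rows(targets=[[0, 0, 0, 0, 0], [0, 0, 0, 0, 0], [0, 0, 0, 0, 0], [0, 0, 0, 0.01, 0], [0, 0, 0, 0.03, 0]])

```text
time: 33.35
tool_pos: [0.6811, -0.1212, 0.0431]
tool_rot: [-3.135, -0.003, 1.677]
contact_force: [-0.3, -1.0, -1.0]
opening: 0.0258
grip_force: 20.0
```

>>> send_rows(targets=[[0, 0, 0, 0.045, 0], [0, 0, 0, 0.045, 0], [0, 0, 0, 0, 0], [0, 0, 0, 0, 0]])

```text
time: 33.75
tool_pos: [0.6838, -0.122, 0.1376]
tool_rot: [3.139, 0.001, 1.677]
contact_force: [-1.4, 0.8, -1.0]
opening: 0.026
grip_force: 20.0
```

>>> send_rows(targets=[[0, -0.0222, -0.0227, 0, -0.0753], [0, -0.0222, -0.0227, 0, -0.0753], [0, -0.0222, -0.0227, 0, -0.0753], [0, -0.0222, -0.0227, 0, -0.0753], [0, -0.0222, -0.0227, 0, -0.0753]])

```text
time: 34.25
tool_pos: [0.5703, -0.2356, 0.1338]
tool_rot: [-3.138, -0.001, 1.298]
contact_force: [1.3, 0.4, -0.2]
opening: 0.0258
grip_force: 20.0
```

>>> send_rows(targets=[[0, -0.0222, -0.0227, 0, -0.0753], [0, 0, 0, 0, 0], [0, 0, 0, 0, 0], [0, 0, 0, 0, 0]])

```text
time: 34.65
tool_pos: [0.5502, -0.2573, 0.1348]
tool_rot: [-3.14, -0.001, 1.226]
contact_force: [0.2, 1.0, -0.0]
opening: 0.0256
grip_force: 20.0
```

>>> send_rows(targets=[[0, 0, 0, -0.035, 0], [0, 0, 0, -0.035, 0], [0, 0, 0, -0.03, 0], [0, 0, 0, -0.015, 0], [0, 0, 0, -0.004, 0]])

```text
time: 35.15
tool_pos: [0.5494, -0.2562, 0.014]
tool_rot: [-3.137, -0.001, 1.227]
contact_force: [0.5, 0.3, -0.6]
opening: 0.0257
grip_force: 20.0
```

>>> send_rows(targets=[[0, 0, 0, -0.002, 0], [0, 0, 0, 0, 0], [0.5, 0, 0, 0, 0], [0.5, 0, 0, 0, 0], [0.5, 0, 0, 0.01, 0]])

```text
time: 35.65
tool_pos: [0.5496, -0.2578, 0.0245]
tool_rot: [-3.14, -0.0, 1.225]
contact_force: [-0.2, -0.0, 0.2]
opening: 0.044
grip_force: 0.0
```

>>> send_rows(targets=[[0.5, 0, 0, 0.04, 0], [0.5, 0, 0, 0.045, 0], [0.5, 0, 0, 0.045, 0], [0.5, 0, 0.02, 0.04, 0], [0.5, -0.005, 0.04, 0, 0]])

```text
time: 36.15
tool_pos: [0.5481, -0.201, 0.2021]
tool_rot: [3.127, 0.002, 1.222]
contact_force: [1.8, 0.3, -0.7]
opening: 0.0455
grip_force: 0.0
```

>>> send_rows(targets=[[0.5, -0.009, 0.045, 0, 0.016], [0.5, -0.009, 0.045, 0, 0.016], [0.5, -0.009, 0.045, 0, 0.016], [0.5, -0.009, 0.045, 0, 0.016], [0.5, -0.009, 0.045, 0, 0.016]])

```text
time: 36.65
tool_pos: [0.4996, 0.0285, 0.1959]
tool_rot: [3.14, -0.0, 1.305]
contact_force: [0.5, 0.9, 0.6]
opening: 0.0458
grip_force: 0.0
```

```bash
python3 - <<'E'
from h import *
s=observe();print(s['time'],s['tool_pos'],s['tool_rot'],s['opening'],s['qpos'][5])
snap('side','s15');snap('top','t15')
S=cloud(load('s15'));T=cloud(load('t15'))
for n,Q in(('T',T),('S',S)):
  near(n+' sinkA',Q,.532,-.316,.015,.036,.03);near(n+' sinkB',Q,.5505,-.2585,.015,.036,.03)
  near(n+' relA',Q,.5623,.329,.088,.13,.028);near(n+' relB',Q,.5662,.273,.088,.13,.026);near(n+' dish',Q,.5643,.3008,.070,.084,.085);near(n+' lever',Q,.4345,.315,.105,.14,.04)
E
```

```text
36.65 [0.49957287 0.0284995  0.195947  ] [ 3.13962061e+00 -3.99618370e-04  1.30544610e+00] 0.0457809800873557 0.1689887028410776
T sinkA 225 c [ 533.6 -317.9] sz [35.4 25.7] ang 69.4 z [0.017 0.028 0.032]
T sinkB 203 c [ 554.1 -257.5] sz [34.7 25.9] ang 69.8 z [0.017 0.028 0.032]
T relA 179 c [562.9 326.9] sz [23.4 26.3] ang 89.8 z [0.091 0.099 0.102]
T relB 174 c [567.5 271.6] sz [27.9 22.9] ang 1.8 z [0.091 0.1   0.102]
T dish 475 c [566.1 299.2] sz [ 60.4 131.4] ang 3.9 z [0.072 0.079 0.083]
T lever 127 c [434.7 312.4] sz [16.8 24.1] ang 80.5 z [0.119 0.126 0.129]
S sinkA 491 c [ 531.7 -316.3] sz [37.3 26.6] ang 70.1 z [0.018 0.028 0.032]
S sinkB 422 c [ 552.  -256.7] sz [37.8 27.2] ang 69.4 z [0.018 0.028 0.032]
S relA 37 c [554.3 318.8] sz [ 9.8 17. ] ang 80.4 z [0.089 0.094 0.101]
S relB none
S dish 244 c [564.1 286.5] sz [ 63. 109.] ang 5.5 z [0.071 0.077 0.083]
S lever 117 c [431.9 311.1] sz [16.4 24.6] ang 88.8 z [0.11  0.124 0.13 ]
```

View pics/t15.png

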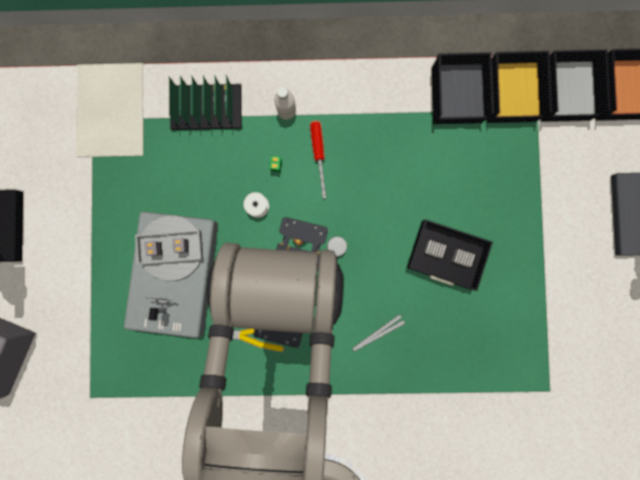

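All parts are sorted: relays in the dish at (153,249) and (180,246), sinks in the bin at (436,249) and (464,257), lever still at weigh. Going back to the lever.

>>> send_rows(targets=[[0.5, -0.0083, 0.036, 0, 0.0166], [0.5, -0.0083, 0.036, 0, 0.0166], [0.5, -0.0083, 0.036, 0, 0.0166], [0.5, -0.0083, 0.036, 0, 0.0166], [0.5, -0.0083, 0.036, 0, 0.0166]])

```text
time: 37.25
tool_pos: [0.4587, 0.2076, 0.1957]
tool_rot: [3.14, -0.0, 1.388]
contact_force: [-0.5, 0.9, -0.2]
opening: 0.046
grip_force: 0.0
```

>>> send_rows(targets=[[0.5, -0.0083, 0.036, 0, 0.0166], [0.5, -0.0083, 0.036, 0, 0.0166], [0.5, -0.0083, 0.036, 0, 0.0166], [0.5, 0, 0, 0, 0], [0.5, 0, 0, 0, 0]])

```text
time: 37.75
tool_pos: [0.4339, 0.3148, 0.1951]
tool_rot: [3.141, 0.0, 1.439]
contact_force: [-1.1, -0.3, -0.2]
opening: 0.0459
grip_force: 0.0
```

>>> send_rows(targets=[[0.5, -0.0007, 0.0015, -0.03, 0], [0.5, 0, 0, -0.03, 0], [0.5, 0, 0, -0.017, 0], [0.5, 0, 0, -0.008, 0], [0.5, 0, 0, -0.002, 0]])

```text
time: 38.25
tool_pos: [0.4334, 0.3152, 0.1074]
tool_rot: [-3.141, 0.001, 1.436]
contact_force: [0.4, 0.4, 0.4]
opening: 0.0463
grip_force: 0.0
```

>>> send_rows(targets=[[0, 0, 0, 0, 0], [0, 0, 0, 0, 0], [0, 0, 0, 0, 0], [0, 0, 0, 0, 0], [0, 0, 0, 0, 0]], grip_force=25)

```text
time: 38.75
tool_pos: [0.4334, 0.3166, 0.1085]
tool_rot: [3.14, -0.001, 1.438]
contact_force: [-0.7, -0.6, 5.7]
opening: 0.0237
grip_force: 25.0
```

Gripped (23.7 mm). Reverse arc.

>>> send_rows(targets=[[0, 0.0006, 0.004, -0.0001, 0], [0, 0.0006, 0.004, -0.0004, 0], [0, 0.0006, 0.004, -0.0006, 0], [0, 0.0005, 0.0039, -0.0009, 0], [0, 0.0005, 0.0038, -0.0011, 0]])

```text
time: 39.25
tool_pos: [0.4361, 0.3363, 0.1059]
tool_rot: [3.14, -0.001, 1.438]
contact_force: [-3.2, -0.2, 10.2]
opening: 0.0236
grip_force: 25.0
```

>>> send_rows(targets=[[0, 0.0005, 0.0038, -0.0014, 0], [0, 0.0005, 0.0037, -0.0016, 0], [0, 0.0005, 0.0037, -0.0018, 0], [0, 0.0001, 0.001, -0.0005, 0], [0, 0, 0, 0, 0]])

```text
time: 39.75
tool_pos: [0.4379, 0.3494, 0.1006]
tool_rot: [3.14, -0.002, 1.438]
contact_force: [-1.1, 1.9, 8.5]
opening: 0.024
grip_force: 25.0
```

>>> send_rows(targets=[[0, 0, 0, 0, 0], [0.5, 0, 0, 0, 0], [0.5, 0, 0, 0, 0], [0.5, 0, 0, 0, 0], [0.5, 0, 0, 0.02, 0]])

```text
time: 40.25
tool_pos: [0.4358, 0.3472, 0.1168]
tool_rot: [-3.137, 0.004, 1.438]
contact_force: [0.4, 0.1, 0.8]
opening: 0.0455
grip_force: 0.0
```

>>> send_rows(targets=[[0.5, 0, 0, 0.03, 0], [0.6, 0, 0, 0.04, 0], [0.6, 0, -0.03, 0.01, 0], [0.6, 0, -0.04, 0, 0], [0.6, 0, -0.04, 0, 0]])

```text
time: 40.75
tool_pos: [0.4372, 0.2373, 0.1994]
tool_rot: [3.141, -0.0, 1.439]
contact_force: [0.3, -0.7, -0.1]
opening: 0.0549
grip_force: 0.0
```

>>> send_rows(targets=[[0.6, 0, -0.04, 0, 0], [0.6, 0, -0.04, 0, 0], [0.6, 0, -0.04, 0, 0], [0.6, 0, 0, 0, 0], [0.6, 0, 0, 0, 0]])

```text
time: 41.25
tool_pos: [0.4375, 0.1176, 0.1992]
tool_rot: [-3.142, -0.0, 1.435]
contact_force: [-0.4, 0.6, 0.1]
opening: 0.0547
grip_force: 0.0
```

```bash
python3 - <<'E'
from h import *
s=observe();print(s['time'],s['tool_pos'],s['opening'],s['contact_force'])
snap('top','t16');snap('side','s16')
S=cloud(load('s16'));T=cloud(load('t16'))
for n,Q in(('T',T),('S',S)):
  near(n+' sinkA',Q,.532,-.316,.015,.036,.03);near(n+' sinkB',Q,.5505,-.2585,.015,.036,.03)
  near(n+' relA',Q,.5623,.329,.088,.13,.028);near(n+' relB',Q,.5662,.273,.088,.13,.026);near(n+' dish',Q,.5643,.3008,.070,.084,.085);near(n+' lever',Q,.439,.345,.1,.14,.05)
  near(n+' reel',Q,.656,.126,.035,.05,.03);near(n+' driver',Q,.70,-.02,.006,.05,.05)
E
```

```text
41.25 [0.43746452 0.11764489 0.19921895] 0.054670276163206445 [-0.35489797  0.61343885  0.12328711]
T sinkA 224 c [ 533.7 -317.8] sz [35.1 25.8] ang 69.8 z [0.018 0.028 0.032]
T sinkB 206 c [ 554.  -257.8] sz [34.4 26.1] ang 70.9 z [0.016 0.027 0.032]
T relA 178 c [562.8 327.2] sz [26.7 23.3] ang 0.8 z [0.091 0.099 0.102]
T relB 173 c [567.8 271.7] sz [27.9 22.3] ang 4.9 z [0.091 0.099 0.102]
T dish 467 c [565.9 299.5] sz [ 60.1 132. ] ang 4.0 z [0.072 0.08  0.083]
T lever 61 c [442.9 343. ] sz [17.4 16. ] ang 86.3 z [0.111 0.121 0.125]
T reel 394 c [656.3 126.3] sz [47.5 45.8] ang 2.4 z [0.038 0.041 0.044]
T driver 109 c [704.6 -20.6] sz [72.2 81.2] ang 79.1 z [0.007 0.016 0.019]
S sinkA 489 c [ 531.6 -316.7] sz [37.8 27.3] ang 70.0 z [0.017 0.028 0.031]
S sinkB 419 c [ 551.8 -257.2] sz [37.6 27. ] ang 69.6 z [0.018 0.028 0.032]
S relA 17 c [547.8 334.5] sz [16.5  4.7] ang 65.8 z [0.09  0.098 0.1  ]
S relB 126 c [565.5 272.8] sz [29.6 25.7] ang 7.0 z [0.09  0.099 0.102]
S dish 531 c [564.  298.6] sz [ 62.9 136. ] ang 3.9 z [0.071 0.078 0.083]
S lever 119 c [436.2 342.1] sz [24.4 19.1] ang 2.5 z [0.103 0.118 0.124]
S reel 269 c [654.5 127.7] sz [51.2 45.9] ang 38.8 z [0.039 0.041 0.044]
S driver 106 c [706.6  -2. ] sz [81.5 38.4] ang 6.3 z [0.012 0.017 0.019]
```

View pics/s16.png

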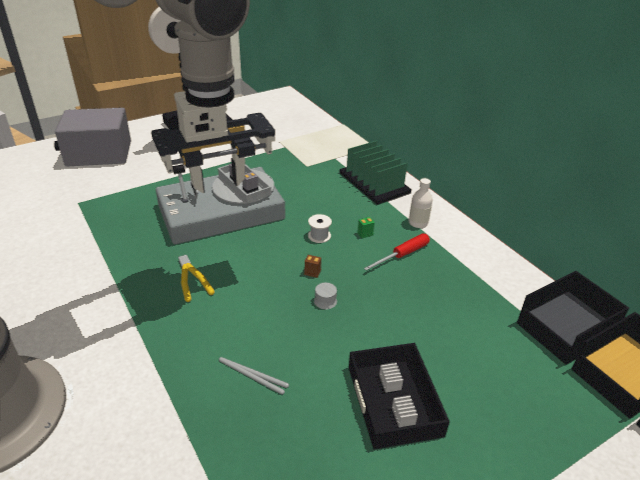

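The lever leans into its one-stroke notch, and both sinks sit in the bin at (391,378) and (403,411). I'll compare the lever with its start pose before handing in.

```bash
python3 - <<'E'
from h import *
for n in('t16','top0','s16','side0'): near(n,cloud(load(n)),.439,.345,.106,.14,.035)
E
```

```text
t16 59 c [442.9 343. ] sz [17.4 16. ] ang 86.3 z [0.114 0.121 0.125]
top0 126 c [439.1 341.6] sz [16.6 23.3] ang 83.2 z [0.114 0.122 0.125]
s16 106 c [436.3 342.2] sz [24.4 18.8] ang 0.2 z [0.109 0.119 0.124]
side0 108 c [436.7 342.2] sz [18.6 24.1] ang 78.0 z [0.109 0.12  0.125]
```

The lever is back at its starting pose to within about 1 mm.

```bash
python3 -c "
from h import *
print(hand_in())"
```

```text
the job is handed in; nothing more can be done
None
```

I handed the job in at about 41 s: two relays side by side in the centred dish, two heat sinks in the bin, the lever back at arrest by camera check, and no bystander seen to move; the hand-in returned no verdict.

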